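Lock the charger into its shelf dock past the spring catch

ROBOT

A 7-joint arm with a two-finger parallel gripper is mounted at the origin on the work surface. World frame = base frame: x ahead of the robot, y to its left, z up, the work surface at z = 0. Lengths are in m, angles in rad, forces in N, time in s.
With the tool pointing down it reaches from about 0.4 to 0.9 m from the base axis. Payload 5.5 kg.
Tool frame: the origin (TCP) lies midway between the tips of the shut fingers; the grasp point (between the pads) lies 19 mm behind it (grasp_offset is the distance from the TCP to the grasp point, in m); x points along the fingers, z is the direction in which the jaws open and shut, and the axes are right-handed (so a half turn about x gives the same grasp; the last joint's range is limited). The gripper opens to 92 mm and grips with 3 to 60 N. Pads are 19 mm wide; open, the fingers measure 130 mm over their backs; the gripper's body (75 mm by 190 mm) begins 47 mm behind the grasp point.
Start: joints at [-0.993, 0.501, -0.427, 1.55, 0.221, 1.138, -0.21], TCP at [0.201, 0.618, 0.227] pointing down, gripper open.
Joint ranges: [-2.88, 2.88], [-0.31, 2.03], [-1.54, 1.56], [0.2, 2.42], [-1.41, 4.55], [0.19, 2.02], [-2.57, 2.57]. Speed limits (rad/s): [2.57, 2.57, 3.14, 3.14, 3.14, 3.14, 3.14].

INTERFACE

Orientations are given as a rotation vector (axis times angle).
In Python, from plant import * gives the robot as it stands.
- The arm moves only by the tool servo_tool, never from a script. Its argument "plan" is a list of rows, each an object with "dp": the shift along the tool's x, y, z each as a share of 400 mm, from -1 to 1, a list of three; "turn": the turn, a rotation vector about the tool's x, y, z each as a share of 180 degrees, from -1 to 1, a list of three. A call has 1 to 10 rows; each row is the pose to reach, as a shift and turn from the pose commanded when the call began, along the tool's axes at that moment, turning the shorter way round; what a row does not reach only later rows make up. A row lasts 1/12 s, in which the tool goes at most 41.7 mm and 7.16 degrees, less where a joint would pass 70% of its speed; a pose out of reach is approached as far as the arm can. A call with a number of a shift or a turn outside -1 to 1 is refused whole. A call with a gripper value outside its range is refused whole. "claw" is the closure, from 0 (fully open) to 1 (shut), set as the call begins (left out, the last holds). The fingers move at their own pace and stop on an object; "grip_force" is the grip in N (left out, the last holds). Time passes only in rows, so rows that repeat a pose let the fingers close. It gives the time, the measured TCP pose, the force and the opening at its end, in the units of the state.
- get_state(): the state, without advancing time (a new reading comes with each control period).
- get_image(name): name is "scene" or "top" or "wrist"; returns a dict with "frame" (384x512x3 uint8, red, green, blue), "depth" (384x512 float32, m along the optical axis (not along the pixel's ray), 0 where there is no reading), "K" (3x3 intrinsics, pixels), "extrinsics" (4x4, takes a point from world to camera coordinates); the wrist camera has in their place "tool_from_camera" (4x4, takes a point from camera to tool coordinates, whose origin is the TCP and whose axes are the tool frame's). Camera axes: x right, y up, looking along -z (the intrinsics and any distortion apply to the point x, -y, -z); pixel columns grow to the right and rows downward; lengths in m; the calibration is good to about 2 mm. A picture is of the moment at which its call begins: read the wrist's pose just before it.
- sign_off(): hands the job in, once; it reports no verdict.
The state is a dict: "time": time; "joints": joint angles; "dq": joint speeds; "effort": joint torques, N m; "eef_pos": TCP position; "tool_rot": TCP orientation; "ft_force": force on the tool from outside, world axes, zero at the start; "ft_torque": the same for the moment, N m; "gripper_width": opening from 0.0 (shut) to 1.0 (fully open).
Only numpy, scipy, OpenCV 4.12 (cv2) and the standard library are available. Lean on these libraries where they do the work, as an engineer would, in place of code of your own. Each camera call takes 0.05 s, during which the arm holds its last target.

TASK

Lock the battery charger into its dock on the shelf: with the fingertips press the dock's long spring pedal down, keep it down while you push the charger by its side lug past the catch block, and then let go so that the pedal springs back up with the block standing behind the lug. Only push the charger, do not lift or tip it, and leave the other things on the shelf where they are. Finish clear of everything.

Things in the scene. Friction and masses are not known exactly. Their poses are not given: they have to be found in the camera images.
- dock: Fixed dark steel dock on the matted shelf (mat top 3 mm over z = 0), turned under 0.5 rad. Origin: underside, lane centreline, level with the catch block. z up; the charger slides to +y. Deck 102 mm wide (x), y -160 to +115 mm, top 22 mm above origin; 12 mm high guide strips at x +-49 mm. The pedal lies along its +x side, away from the robot.
- end_stop (a point): Middle of the end stop's face across the lane, dock y = +98 mm, deck height; the stop is 26 mm high and lets the lug's centre reach dock y = +18 mm at most.
- catch (a joint): Spring pedal and catch block, one piece: 0 = up (rest), 0.012 m = fully down; moves straight down, springs back by itself (1.7 N to start, 3.2 N at the bottom). Flat aluminium plate, dock x +55 to +97, y -150 to +35 mm, top 30 mm above the dock's origin when up. A finger can press it anywhere and slide along it, also beside the block (x over 62 mm).
- pedal_top (a point): Point on the pedal plate's top face, moves with it: dock x = +81 mm (middle of the finger track), y = -57.5 mm.
- block_top (a point): Top centre of the steel catch block on the pedal, moves with it: 18 mm above the plate, dock x +55 to +62, y -5 to +5 mm. Up, it stands 8 mm into the lug's path; with the pedal 9 mm or more down the lug passes freely. A lug over it keeps it from rising.
- charger: Loose blue battery charger, 0.93 kg, slides easily (a push of 3 to 8 N at the lug), block 90 mm (x) by 160 mm (y) by 40 mm high, lying on the deck in the dock's lane, axes parallel to the dock's (2 mm play each side). Origin: centre of its underside. At the start its lug is 30 to 75 mm before (-y of) the catch block.
- lug (a point): Centre of the charger's lug, which sticks out on +x over the pedal: 14 mm thick (y), 45 to 97 mm from the charger's centreline, 22 mm high, underside 40 mm above the dock's origin. The point is 76 mm beside the charger's origin and 29 mm above it. Push on its -y face. Locked: its dock y over +12 mm and the pedal up.
- canister: Loose bystander: green screw-top plastic canister, 62 mm wide, 106 mm high, origin under its centre; it, the headlamp and the jar stand in three changing places round the dock.
- headlamp: Loose bystander: round aluminium headlamp housing, 96 mm wide, 62 mm high, lens up, origin under its centre.
- jar: Loose bystander: screw jar, 64 mm wide, 75 mm high, origin under its centre.
- ratchet: Loose bystander: chrome ratchet, 203 mm long along its own x, 30 mm high at the head, lying on the robot's side of the dock; origin under its middle.
- spray: Loose bystander: spray can, 58 mm wide, 170 mm high, on the left.
- tape: Loose bystander: tape roll lying flat, 90 mm wide, 24 mm high, on the right.
- socket: Loose bystander: steel ratchet socket, 28 mm wide, 32 mm high, standing on the right.
Mind the look-alikes: they are no part of the job. Of the things like the charger, leave any that is red; of the rest the smaller one is meant.

How it is judged:
On the way, in this order (a step that is already met when the one before it is completed fails the run):
1. the pedal is held down with the lug still before the catch block (value of joint catch above 0.008 m and y of lug in the frame of dock below -0.012 m), for 0.1 s.
2. the lug is over the block with the pedal down (value of joint catch above 0.006 m and y of lug in the frame of dock above -0.008 m), for 0.05 s.
At the end, for the whole second after the job is handed in: The lug's centre is more than 12 mm past the catch block's middle along the dock, the pedal is back up (within 3 mm), the charger lies still and flat on the deck (within 3 mm and 0.05 rad, in line within 0.06 rad), and every bystander is within 20 mm of its start (y of lug in the frame of dock above 0.012 m and value of joint catch below 0.003 m and linear speed of charger below 0.01 m/s and z of charger in the frame of dock below 0.025 m and angle between charger's own z axis and vertical below 0.05 rad and angle between the y axis of charger and the y axis of dock, either way round below 0.06 rad and distance of each of canister, headlamp, jar, ratchet, spray, tape, socket from where it was at the start of the episode below 0.02 m); the robot touches nothing.
It fails at once if the charger is lifted more than 8 mm off the deck (z of charger in the frame of dock above 0.03 m).
It fails at once if the charger is tipped by more than 0.15 rad (angle between charger's own z axis and vertical above 0.15 rad).
It fails at once if another thing on the shelf is moved by more than 20 mm or lifted (distance of any of canister, headlamp, jar, ratchet, spray, tape, socket from where it was at the start of the episode above 0.02 m).
It also fails if it takes over 37 s, if anything falls off the work surface, if the arm or the gripper's body presses on something with over 40 N, if the wrist force passes 120 N, or if a joint passes its speed limit or range.

## Working session

There is one attempt and no reset: what is moved stays moved. The work goes in short steps, Python scripts to look and compute and a tool call to move; the robot and the scene stay as the last step left them, time stands still between calls to the robot, and variables do not carry over. Pictures are saved under pics/ and viewed, and the job is handed in when it is done.

Besides the shell and the picture viewer there is one more tool, called after "Emit:" as a command line: name --argument value ..., lists and objects as JSON in quotes. servo_tool: Moves the arm, as the interface text tells. Its arguments: {"type":"object","properties":{"plan":{"type":"array"},"claw":{"type":"number"},"grip_force":{"type":"number"}},"required":["plan"]}

```bash
mkdir -p pics; ls; cat > h.py <<'E'
from plant import *
import numpy as np, cv2
from scipy.spatial.transform import Rotation as R
E
python3 - <<'E'
from h import *
s=get_state(); print(s)
for n in("scene","top","wrist"):
    d=get_image(n); np.savez(f'pics/{n}0.npz',**d); cv2.imwrite(f'pics/{n}0.png',d['frame'][:,:,::-1])
    print(n,d['K'].tolist(),d.keys()); print(d.get('extrinsics',d.get('tool_from_camera')).round(4).tolist())
E
```

```text
pics
{'time': 0.0, 'joints': array([-0.99277132,  0.50186867, -0.42675987,  1.55143327,  0.22081255,
        1.13828984, -0.21032942]), 'dq': array([-0.00071562, -0.00075334,  0.00033553, -0.0004435 ,  0.0001226 ,
       -0.00025135, -0.00015905]), 'effort': array([ 3.82891039e-04, -5.66602850e+01, -5.81618115e+00, -2.79111689e+01,
       -6.87392894e-02,  3.11629905e-02,  1.78285645e-04]), 'eef_pos': array([0.20112179, 0.61737466, 0.22566949]), 'tool_rot': array([-0.9753685 ,  1.34349018,  0.97354238]), 'ft_force': array([ 0.1764281 , -0.01180048, -0.03874381]), 'ft_torque': array([-0.04154337,  0.01679155,  0.0260862 ]), 'gripper_width': 0.9995459411253865}
scene [[365.0748282087119, 0.0, 251.21850489041344], [0.0, 365.0748282087119, 191.7135762254745], [0.0, 0.0, 1.0]] dict_keys(['frame', 'depth', 'K', 'extrinsics'])
[[0.8278, 0.561, 0.0008, -0.464], [-0.4066, 0.5989, 0.6899, 0.1594], [0.3866, -0.5714, 0.7239, -1.5117], [0.0, 0.0, 0.0, 1.0]]
top [[429.9434568379469, 0.0, 255.92938249884028], [0.0, 429.9434568379469, 190.68936400500243], [0.0, 0.0, 1.0]] dict_keys(['frame', 'depth', 'K', 'extrinsics'])
[[-0.0114, -0.9999, 0.0048, 0.0074], [0.9968, -0.011, 0.0786, -0.5529], [-0.0785, 0.0057, 0.9969, -1.6633], [0.0, 0.0, 0.0, 1.0]]
wrist [[269.98591332197174, 0.0, 253.87636167086418], [0.0, 269.98591332197174, 188.07087029167786], [0.0, 0.0, 1.0]] dict_keys(['frame', 'depth', 'K', 'tool_from_camera'])
[[0.0003, 0.2776, -0.9607, -0.1591], [-0.0007, 0.9607, 0.2776, 0.0742], [1.0, 0.0005, 0.0005, -0.0008], [0.0, 0.0, 0.0, 1.0]]
```

View pics/scene0.png

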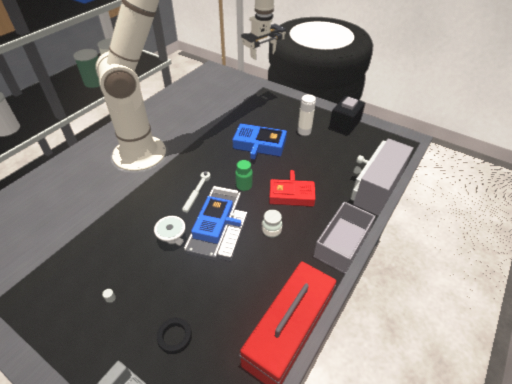

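View pics/top0.png

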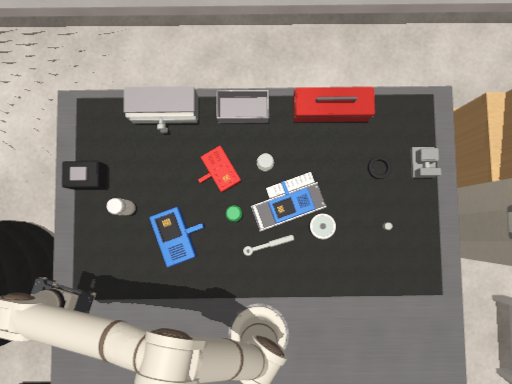

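View pics/wrist0.png

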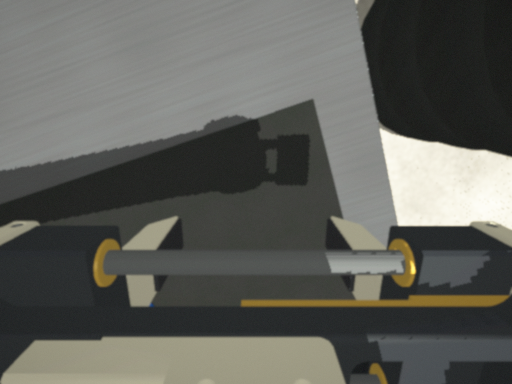

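The top view shows the dock around (288,203) with the small blue charger in it and the pedal (white/grey) on its far side. Canister is at (234,213), headlamp (323,226), jar (265,162), ratchet (270,245). The big blue (173,237) and the red one (220,168) are look-alikes. I'll enlarge it.

```bash
python3 - <<'E'
import cv2
a=cv2.imread('pics/top0.png')[140:260,210:350]; cv2.imwrite('pics/topz.png',cv2.resize(a,None,fx=5,fy=5,interpolation=cv2.INTER_CUBIC))
a=cv2.imread('pics/scene0.png')[150:270,140:300]; cv2.imwrite('pics/scenez.png',cv2.resize(a,None,fx=5,fy=5,interpolation=cv2.INTER_CUBIC))
E
```

```text
(no output)
```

View pics/topz.png

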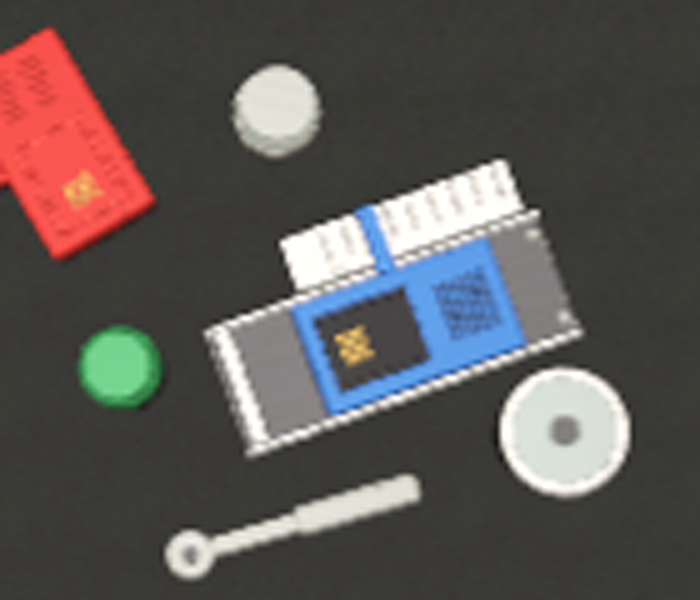

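View pics/scenez.png

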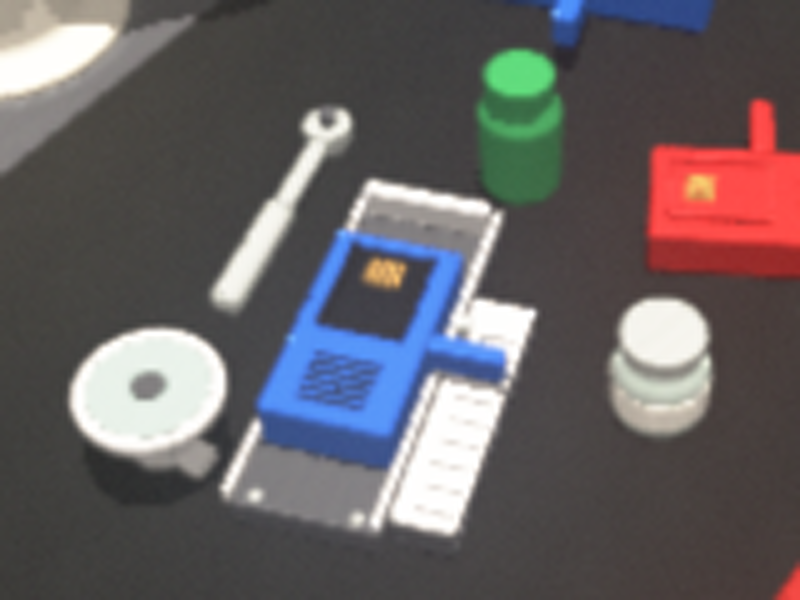

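```bash
cat >> h.py <<'E'
def load(n): return dict(np.load(f'pics/{n}.npz'))
def c2w(d,pose=None):
    if 'extrinsics' in d: return np.linalg.inv(d['extrinsics'])
    T=np.eye(4);T[:3,:3]=R.from_rotvec(pose[1]).as_matrix();T[:3,3]=pose[0]
    return T@d['tool_from_camera']
def rays(d,uv,z,pose=None):
    T=c2w(d,pose);K=d['K'];uv=np.atleast_2d(uv).astype(float)
    v=np.c_[(uv[:,0]-K[0,2])/K[0,0],-(uv[:,1]-K[1,2])/K[1,1],-np.ones(len(uv))]@T[:3,:3].T
    o=T[:3,3]; return o+v*((z-o[2])/v[:,2])[:,None]
def cloud(d,pose=None):
    T=c2w(d,pose);K=d['K'];h,w=d['depth'].shape;u,v=np.meshgrid(np.arange(w),np.arange(h));D=d['depth']
    p=np.stack([(u-K[0,2])/K[0,0]*D,-(v-K[1,2])/K[1,1]*D,-D],-1)
    return p@T[:3,:3].T+T[:3,3]
def proj(d,P,pose=None):
    T=np.linalg.inv(c2w(d,pose));K=d['K'];q=np.atleast_2d(P)@T[:3,:3].T+T[:3,3]
    return np.c_[K[0,0]*q[:,0]/-q[:,2]+K[0,2],-K[1,1]*q[:,1]/-q[:,2]+K[1,2]]
E
python3 - <<'E'
from h import *
d=load('top0'); P=cloud(d); f=d['frame'].astype(int)
for n,(u,v) in dict(mat=(300,260),pedal=(297,184),blue=(290,210),deckR=(317,198),deckL=(264,217),lug=(285,189),can=(234,213),jar=(265,162)).items(): print(n,P[v,u].round(4),f[v,u])
hsv=cv2.cvtColor(d['frame'],cv2.COLOR_RGB2HSV)
m=cv2.inRange(hsv,(95,120,80),(125,255,255)); m[:,:210]=0;m[:,350:]=0
c=max(cv2.findContours(m,0,2)[0],key=cv2.contourArea)
q=P[(m>0)&(P[...,2]>.055)&(P[...,2]<.075)]
print('bluez',np.median(q[:,2]),len(q))
w=rays(d,c[:,0,:],.065)[:,:2]
print(cv2.minAreaRect(w.astype(np.float32)))
s=cv2.inRange(d['frame'],(150,150,150),(255,255,255));s[:,:250]=0;s[:,332:]=0;s[:170]=0;s[232:]=0
cv2.imwrite('pics/m.png',cv2.resize(np.hstack([m[160:240,240:340],s[160:240,240:340]]),None,fx=4,fy=4,interpolation=0))
E
```

```text
mat [ 0.2797 -0.1692 -0.0055] [61 60 55]
pedal [ 0.5768 -0.1595  0.0298] [246 240 233]
blue [ 0.4741 -0.1266  0.0743] [71 69 69]
deckR [ 0.5212 -0.2366  0.0291] [131 127 126]
deckL [ 0.4497 -0.0291  0.0224] [135 131 132]
lug [ 0.555  -0.1099  0.062 ] [ 99 162 236]
can [0.4641 0.0837 0.111 ] [118 212 143]
jar [ 0.6582 -0.0344  0.0746] [228 227 218]
bluez 0.0651884571670267 688
((0.5190601944923401, -0.1234019324183464), (0.14198584854602814, 0.1594918817281723), 19.37657928466797)
```

View pics/m.png

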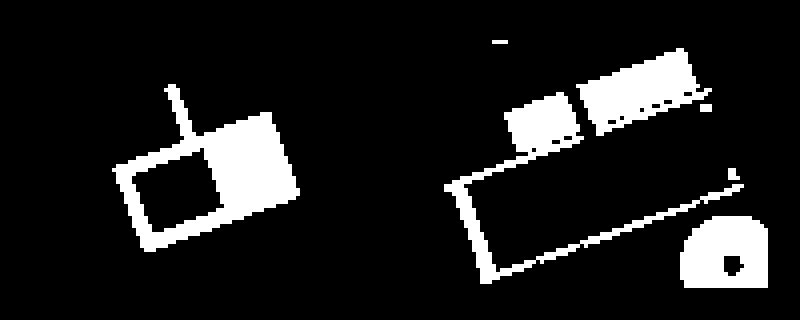

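```bash
cat >> h.py <<'E'
th=0.338
def target(th,sgn):
    x=np.array([0,0,-1.]);z=sgn*np.array([-np.sin(th),np.cos(th),0]);return np.c_[x,np.cross(z,x),z]
def plan(p,Rt):
    s=get_state();R0=R.from_rotvec(s['tool_rot']).as_matrix()
    dp=R0.T@(np.array(p)-s['eef_pos'])/.4; t=R.from_matrix(R0.T@Rt).as_rotvec()/np.pi
    print('eef',s['eef_pos'].round(4),'dp',dp.round(4).tolist(),'turn',t.round(4).tolist(),'deg',np.linalg.norm(t)*180,'F',s['ft_force'].round(2),'t',s['time'],'gw',s['gripper_width'])
E
python3 - <<'E'
from h import *
d=load('top0')
# dock features in top
s=get_state();print(R.from_rotvec(s['tool_rot']).as_matrix().round(3))
a=19.377*np.pi/180;c,sn=np.cos(a),np.sin(a)
ch=np.array([.51906,-.1234])-.026*np.array([c,sn]); print('ch',ch,'lug',ch+.076*np.array([c,sn]))
# pedal mask edges
m=cv2.inRange(d['frame'],(200,200,200),(255,255,255))
P=cloud(d)
m2=(m>0)&(P[...,2]>.02)&(P[...,2]<.045); m2[:,:250]=0;m2[:,332:]=0
v,u=np.nonzero(m2); w=rays(d,np.c_[u,v],.033)[:,:2]-ch
X=w@[c,sn];Y=w@[-sn,c]
k=(X>.045)&(X<.11)&(abs(Y)<.2)
print('pedal Y range rel ch',np.percentile(Y[k],[0,1,50,99,100]),'X',np.percentile(X[k],[0,1,99,100]))
k=(abs(X)<.04)&(Y>.09); print('stop Y(z.033)',np.percentile(Y[k],[0,1,50,99,100]))
for sg in(1,-1): plan([.60,-.16,.25],target(a,sg))
E
```

```text
[[-0.001 -0.951  0.31 ]
 [-0.001  0.31   0.951]
 [-1.     0.    -0.001]]
ch [ 0.49453275 -0.13202634] lug [ 0.5662278  -0.10681088]
pedal Y range rel ch [-0.12523358 -0.11570536 -0.03174067  0.11231255  0.13643003] X [0.04792433 0.04828111 0.09632994 0.09669849]
stop Y(z.033) [0.12848789 0.12852546 0.12966389 0.13525133 0.13580096]
eef [0.2012 0.6175 0.2259] dp [-0.058, -1.55, -1.5396] turn [-0.2079, -0.0004, -0.0002] deg 37.41521661361054 F [ 0.34 -0.44 -0.07] t 0.15 gw 1.0004067277388413
eef [0.2012 0.6175 0.2259] dp [-0.058, -1.55, -1.5396] turn [0.7921, -0.0002, 0.0006] deg 142.5848840277571 F [ 0.34 -0.44 -0.07] t 0.15 gw 1.0004067277388413
```

```bash
python3 - <<'E'
from h import *
plan([.46,-.17,.25],target(.338,1))
E
```

```text
eef [0.2012 0.6175 0.2259] dp [-0.0578, -1.225, -1.6718] turn [-0.2078, -0.0004, -0.0002] deg 37.40419011763866 F [ 0.34 -0.44 -0.07] t 0.15 gw 1.0004067277388413
```

Emit:
servo_tool --plan '[{"dp":[-0.06,-0.62,-0.84],"turn":[-0.2078,-0.0004,-0.0002]},{"dp":[-0.06,-0.62,-0.84],"turn":[-0.2078,-0.0004,-0.0002]},{"dp":[-0.06,-0.62,-0.84],"turn":[-0.2078,-0.0004,-0.0002]},{"dp":[-0.06,-0.62,-0.84],"turn":[-0.2078,-0.0004,-0.0002]},{"dp":[-0.06,-0.62,-0.84],"turn":[-0.2078,-0.0004,-0.0002]},{"dp":[-0.06,-0.62,-0.84],"turn":[-0.2078,-0.0004,-0.0002]},{"dp":[-0.06,-0.62,-0.84],"turn":[-0.2078,-0.0004,-0.0002]},{"dp":[-0.06,-0.62,-0.84],"turn":[-0.2078,-0.0004,-0.0002]},{"dp":[-0.06,-0.62,-0.84],"turn":[-0.2078,-0.0004,-0.0002]},{"dp":[-0.06,-0.62,-0.84],"turn":[-0.2078,-0.0004,-0.0002]}]' --claw 1

```text
time: 0.98
eef_pos: [0.3305, 0.2273, 0.2504]
tool_rot: [-1.453, 1.028, 1.453]
ft_force: [1.3, 0.5, -0.7]
gripper_width: 0.32
```

```bash
python3 - <<'E'
from h import *
plan([.46,-.17,.25],target(.338,1))
E
```

```text
eef [0.3305 0.2273 0.2504] dp [-0.0001, 0.024, -1.0443] turn [0.0, 0.0003, 0.0004] deg 0.09771995508145907 F [ 1.27  0.48 -0.67] t 0.9833 gw 0.3203187577336865
```

Emit:
servo_tool --plan '[{"dp":[0,0.024,-1],"turn":[0,0,0]},{"dp":[0,0.024,-1],"turn":[0,0,0]},{"dp":[0,0.024,-1],"turn":[0,0,0]},{"dp":[0,0.024,-1],"turn":[0,0,0]},{"dp":[0,0.024,-1],"turn":[0,0,0]},{"dp":[0,0.024,-1],"turn":[0,0,0]},{"dp":[0,0.024,-1],"turn":[0,0,0]},{"dp":[0,0.024,-1],"turn":[0,0,0]},{"dp":[0,0.024,-1],"turn":[0,0,0]},{"dp":[0,0.024,-1],"turn":[0,0,0]}]'

```text
time: 1.82
eef_pos: [0.4544, -0.156, 0.2499]
tool_rot: [-1.452, 1.032, 1.45]
ft_force: [1.1, 0.4, 0.7]
gripper_width: 0.002
```

Emit:
servo_tool --plan '[{"dp":[0,0,0],"turn":[0,0,0]},{"dp":[0,0,0],"turn":[0,0,0]},{"dp":[0,0,0],"turn":[0,0,0]}]'

```text
time: 2.07
eef_pos: [0.4536, -0.15, 0.2494]
tool_rot: [-1.452, 1.028, 1.455]
ft_force: [0.3, -1.3, -0.3]
gripper_width: 0.001
```

```bash
python3 - <<'E'
from h import *
s=get_state();print(s['eef_pos'],s['tool_rot'],s['dq'].round(3),s['gripper_width'])
d=get_image('wrist');np.savez('pics/w1.npz',pos=s['eef_pos'],rot=s['tool_rot'],**d)
cv2.imwrite('pics/w1.png',cv2.resize(d['frame'][:,:,::-1],None,fx=1.5,fy=1.5))
E
```

```text
[ 0.45364965 -0.15002821  0.2494027 ] [-1.45224004  1.02793431  1.4554113 ] [-0.017 -0.012 -0.014  0.008  0.002 -0.001  0.003] 0.0013140862719733548
```

View pics/w1.png

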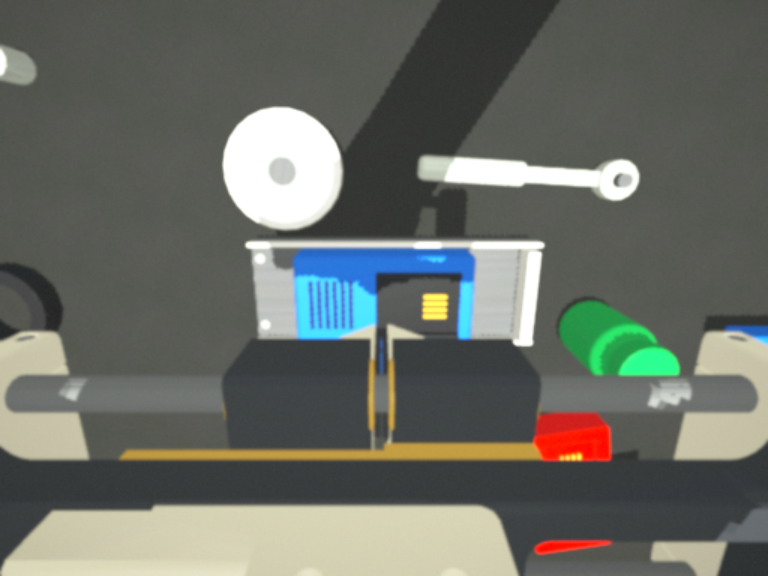

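The picture shows the dock with the charger (300–470, 250–340), but the fingers hide the pedal, because image-up is the robot's side. I'll move 200 mm out along dock +x so that the camera looks onto the pedal.

Emit:
servo_tool --plan '[{"dp":[0,-0.5,0],"turn":[0,0,0]},{"dp":[0,-0.5,0],"turn":[0,0,0]},{"dp":[0,-0.5,0],"turn":[0,0,0]},{"dp":[0,-0.5,0],"turn":[0,0,0]},{"dp":[0,-0.5,0],"turn":[0,0,0]},{"dp":[0,-0.5,0],"turn":[0,0,0]},{"dp":[0,-0.5,0],"turn":[0,0,0]},{"dp":[0,-0.5,0],"turn":[0,0,0]}]'

```text
time: 2.78
eef_pos: [0.6418, -0.0835, 0.2495]
tool_rot: [-1.453, 1.028, 1.457]
ft_force: [0.5, -0.6, 0.8]
gripper_width: 0.002
```

```bash
python3 - <<'E'
from h import *
s=get_state();print(s['eef_pos'],s['tool_rot'],s['dq'].round(3),s['gripper_width'])
d=get_image('wrist');np.savez('pics/w2.npz',pos=s['eef_pos'],rot=s['tool_rot'],**d)
cv2.imwrite('pics/w2.png',cv2.resize(d['frame'][:,:,::-1],None,fx=1.5,fy=1.5))
E
```

```text
[ 0.64182403 -0.08350602  0.24952053] [-1.45345015  1.02807661  1.4566064 ] [ 0.018 -0.024  0.02   0.016  0.001 -0.     0.   ] 0.0024703684702804584
```

View pics/w2.png

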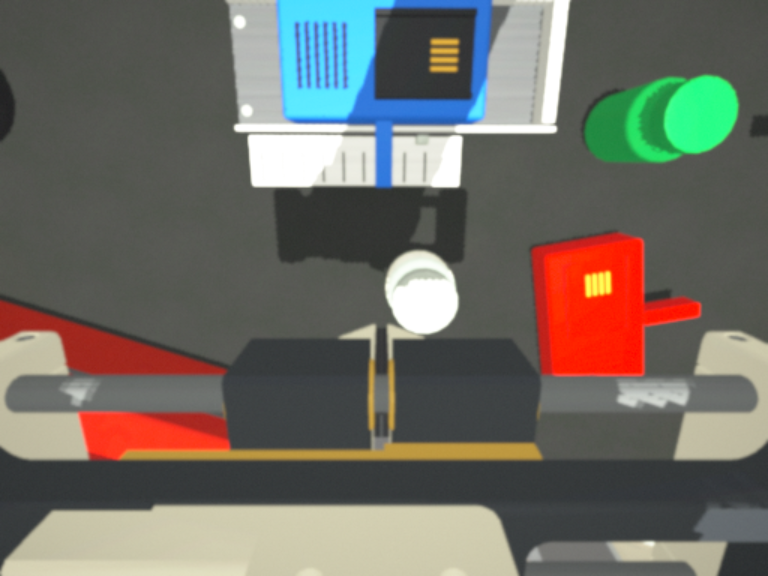

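The pedal shows clearly: outer edge from (252,187) to (460,187), lug's outer end at (376–391,187), block at (423,139). Next I'll measure these by mask.

```bash
python3 - <<'E'
from h import *
d=load('w2');pose=(d['pos'],d['rot']);P=cloud(d,pose);f=d['frame']
hsv=cv2.cvtColor(f,cv2.COLOR_RGB2HSV)
# lug
m=cv2.inRange(hsv,(95,100,60),(125,255,255))
print('lug col ranges', [(r,np.nonzero(m[r,230:280])[0][[0,-1]]+230) for r in (95,100,105,110,115,120,123) if m[r,230:280].any()])
rr=np.nonzero(m[:,255])[0];rr=rr[rr<140];print('lug end row',rr.max())
wh=cv2.inRange(f,(120,120,120),(255,255,255))
for r in (95,100,105,110,115,120): 
    x=np.nonzero(wh[r,150:330])[0]+150; print('pedal row',r,x[0],x[-1])
for c in (175,190,210,225,240,280,295,303):
    x=np.nonzero(wh[90:140,c])[0]+90; print('pedal col',c,x.max(), )
# strip edge, outer
for c in (175,200,290,330): print('strip',c,f[78:95,c].mean(1).round().astype(int).tolist())
print('z pedal',P[105,200],P[105,300],'lug',P[110,255],'block?',P[93,282],'mat',P[150,150],'strip',P[85,200], 'ch',P[60,230])
a=.338;c,s=np.cos(a),np.sin(a)
# edge angle
def W(u,v,z): return rays(d,[[u,v]],z,pose)[0,:2]
A=W(168,124,.033);B=W(306,124,.033);e=B-A;print('pedal len',np.hypot(*e),'ang',np.arctan2(-e[0],e[1]),A,B)
blk=f[85:103,270:295].mean(2).round().astype(int);print(blk)
E
```

```text
lug col ranges [(95, array([251, 260])), (100, array([251, 260])), (105, array([251, 260])), (110, array([251, 260])), (115, array([251, 260])), (120, array([251, 260])), (123, array([250, 260]))]
lug end row 125
pedal row 95 165 308
pedal row 100 166 307
pedal row 105 166 307
pedal row 110 166 307
pedal row 115 167 307
pedal row 120 167 306
pedal col 175 124
pedal col 190 124
pedal col 210 123
pedal col 225 123
pedal col 240 123
pedal col 280 123
pedal col 295 124
pedal col 303 124
strip 175 [194, 194, 192, 192, 222, 254, 255, 255, 255, 243, 143, 180, 255, 255, 255, 255, 255]
strip 200 [166, 147, 123, 123, 182, 251, 255, 255, 255, 249, 156, 164, 252, 255, 255, 255, 255]
strip 290 [115, 109, 103, 105, 111, 140, 194, 225, 222, 194, 139, 95, 128, 197, 231, 235, 234]
strip 330 [189, 191, 193, 193, 193, 234, 255, 255, 255, 255, 224, 111, 85, 86, 87, 85, 83]
z pedal [ 0.58901018 -0.17837777  0.03578809] [ 0.54503139 -0.05385792  0.03543911] lug [ 0.57090069 -0.10797285  0.0662636 ] block? [ 0.5405048  -0.08299769  0.05287049] mat [ 0.67728348 -0.23665911  0.00423605] strip [ 0.56527763 -0
[... 1360 characters left out ...]
08 207 206 205 206 205 213 222 229 231
  232 232 232 231 232 232 232]
 [232 233 233 232 232 232 231 228 226 227 226 227 226 227 228 230 232 232
  232 232 232 231 232 232 232]
 [233 233 232 233 232 233 232 232 232 232 232 232 232 233 232 232 232 232
  233 232 233 232 232 233 232]
 [232 232 232 232 233 232 233 232 232 232 233 233 232 231 232 232 232 232
  232 232 233 232 233 233 232]
 [227 231 232 233 232 232 233 232 232 232 233 231 227 226 229 231 232 232
  232 232 232 232 232 232 233]
 [215 227 232 232 233 233 232 233 233 232 233 229 216 203 220 229 232 232
  233 233 232 232 232 232 234]
 [194 224 232 233 234 234 233 234 233 233 234 227 200 177 208 229 232 233
  234 232 233 232 234 234 240]]
```

```bash
python3 - <<'E'
from h import *
d=load('w2');pose=(d['pos'],d['rot'])
def W(u,v,z): return rays(d,[[u,v]],z,pose)[0,:2]
A=W(166.7,124.3,.0355);B=W(306.5,124.3,.0355);e=B-A;L=np.hypot(*e);a=np.arctan2(-e[0],e[1]);ex=np.array([np.cos(a),np.sin(a)]);ey=np.array([-np.sin(a),np.cos(a)])
O=(A+B)/2-.097*ex+.0575*ey
print('len',L,'ang',a,'O',O)
f=lambda p:np.array([(p-O)@ex,(p-O)@ey]).round(4)
print('lug edges',f(W(250.5,118,.0675)),f(W(260.5,118,.0675)),'lug end',f(W(255.5,125.5,.0675)))
print('block',f(W(277.0,93,.0535)),f(W(285.5,93,.0535)))
print('jar',f(np.array([.6582,-.0344])),'pedal_top start',f(d['pos'][:2]))
# stop face: right end
print('stop?',f(W(360,60,.027+.0025)), d['frame'][60,345:385].mean(1).round().astype(int))
E
```

```text
len 0.18821192633697945 ang 0.33935583352600035 O [ 0.48587857 -0.10303351]
lug edges [ 0.0879 -0.0385] [ 0.0879 -0.0262] lug end [ 0.0969 -0.0323]
block [ 0.0582 -0.0056] [0.0582 0.005 ]
jar [0.1853 0.0074] pedal_top start [ 0.1536 -0.0335]
stop? [0.0167 0.1022] [187 189 188 187 188 188 188 189 188 183 165 156 168 179 184 184 183 197
 246 255 255 255 255 255 255 255 255 235 132  89  86  83  84  85  82  86
  83  85  84  84]
```

```bash
cat >> h.py <<'E'
A0=.3394;O=np.array([.4859,-.1030]);EX=np.array([np.cos(A0),np.sin(A0)]);EY=np.array([-np.sin(A0),np.cos(A0)])
def D(x,y,z): return np.r_[O+x*EX+y*EY,z]
def indock(p): return np.r_[(p[:2]-O)@EX,(p[:2]-O)@EY,p[2]]
E
python3 - <<'E'
from h import *
plan(D(.081,-.078,.060),target(A0,1))
E
```

```text
eef [ 0.6416 -0.0845  0.25  ] dp [0.4748, 0.1797, -0.1099] turn [-0.0002, 0.0004, -0.0001] deg 0.0841442943319142 F [ 0.36 -1.11  0.46] t 2.8333 gw 0.0053671282973856566
```

Emit:
servo_tool --plan '[{"dp":[0,0.18,-0.11],"turn":[0,0,0]},{"dp":[0,0.18,-0.11],"turn":[0,0,0]},{"dp":[0.1,0.18,-0.11],"turn":[0,0,0]},{"dp":[0.2,0.18,-0.11],"turn":[0,0,0]},{"dp":[0.3,0.18,-0.11],"turn":[0,0,0]},{"dp":[0.38,0.18,-0.11],"turn":[0,0,0]},{"dp":[0.43,0.18,-0.11],"turn":[0,0,0]},{"dp":[0.45,0.18,-0.11],"turn":[0,0,0]},{"dp":[0.45,0.18,-0.11],"turn":[0,0,0]},{"dp":[0.45,0.18,-0.11],"turn":[0,0,0]}]' --claw 1

```text
time: 3.67
eef_pos: [0.5897, -0.1505, 0.0711]
tool_rot: [-1.454, 1.028, 1.452]
ft_force: [0.6, 0.6, 0.5]
gripper_width: 0.007
```

```bash
python3 - <<'E'
from h import *
plan(D(.081,-.078,.036),target(A0,1)); print(indock(get_state()['eef_pos']))
for n in('wrist','scene'):
    d=get_image(n);f=d['frame'][:,:,::-1]
    if n=='scene': f=cv2.resize(f[130:280,130:300],None,fx=4,fy=4,interpolation=cv2.INTER_CUBIC)
    cv2.imwrite(f'pics/{n}3.png',f)
E
```

```text
eef [ 0.5897 -0.1505  0.0711] dp [0.0879, 0.0029, 0.0033] turn [-0.0006, 0.0001, 0.0006] deg 0.15552048609305294 F [0.6  0.59 0.47] t 3.6667 gw 0.006678073268193227
[ 0.08207244 -0.07934463  0.07114358]
```

View pics/wrist3.png

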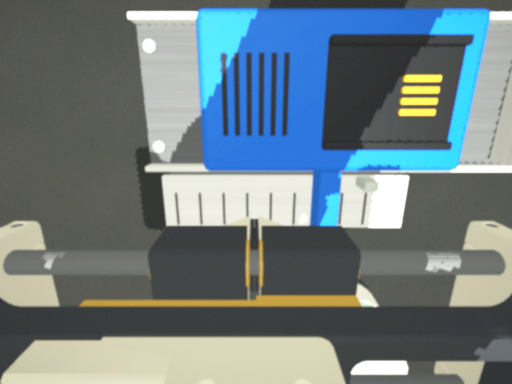

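View pics/scene3.png

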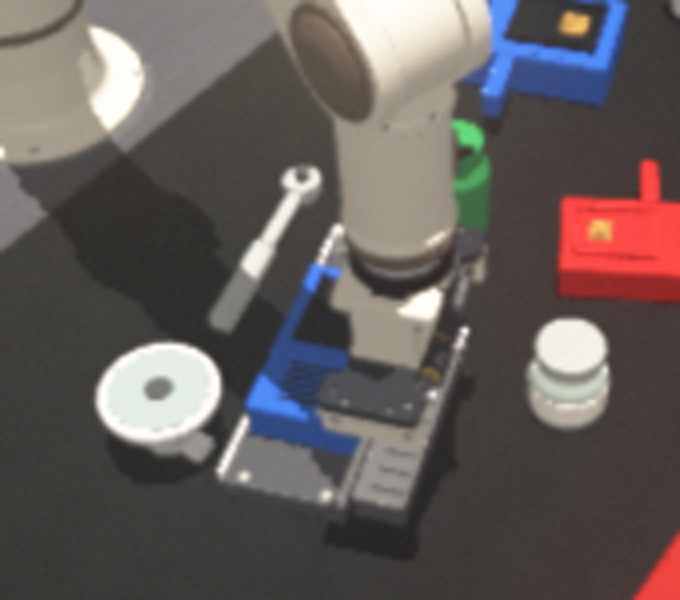

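The shut fingers hover over the plate about 79 mm before the block, the lug sits ahead at column ~325, and the bystanders are clear. Going down.

Emit:
servo_tool --plan '[{"dp":[0.04,0.003,0.003],"turn":[0,0,0]},{"dp":[0.07,0.003,0.003],"turn":[0,0,0]},{"dp":[0.082,0.003,0.003],"turn":[0,0,0]},{"dp":[0.082,0.003,0.003],"turn":[0,0,0]},{"dp":[0.082,0.003,0.003],"turn":[0,0,0]},{"dp":[0.082,0.003,0.003],"turn":[0,0,0]}]'

```text
time: 4.27
eef_pos: [0.5885, -0.1494, 0.0377]
tool_rot: [-1.454, 1.028, 1.453]
ft_force: [0.8, 0.5, -0.6]
gripper_width: 0.003
```

Emit:
servo_tool --plan '[{"dp":[0.01,0,0],"turn":[0,0,0]},{"dp":[0.01,0,0],"turn":[0,0,0]},{"dp":[0.01,0,0],"turn":[0,0,0]},{"dp":[0.01,0,0],"turn":[0,0,0]}]'

```text
time: 4.6
eef_pos: [0.5884, -0.1493, 0.0334]
tool_rot: [-1.454, 1.028, 1.453]
ft_force: [0.4, -0.8, 1.0]
gripper_width: 0.001
```

Emit:
servo_tool --plan '[{"dp":[0.01,0,0],"turn":[0,0,0]},{"dp":[0.01,0,0],"turn":[0,0,0]},{"dp":[0.01,0,0],"turn":[0,0,0]},{"dp":[0.01,0,0],"turn":[0,0,0]}]'

```text
time: 4.93
eef_pos: [0.5883, -0.1492, 0.0292]
tool_rot: [-1.453, 1.028, 1.453]
ft_force: [-0.1, 0.7, 1.5]
gripper_width: 0.004
```

Emit:
servo_tool --plan '[{"dp":[0.01,0,0],"turn":[0,0,0]},{"dp":[0.017,0,0],"turn":[0,0,0]},{"dp":[0.017,0,0],"turn":[0,0,0]},{"dp":[0.017,0,0],"turn":[0,0,0]},{"dp":[0.017,0,0],"turn":[0,0,0]}]'

```text
time: 5.35
eef_pos: [0.5883, -0.1492, 0.0224]
tool_rot: [-1.453, 1.028, 1.453]
ft_force: [0.8, -1.5, 3.2]
gripper_width: 0.002
```

```bash
cat > look.py <<'E'
from h import *
import sys
f=[]
for i in range(5): s=get_state(); d=get_image('wrist'); f.append(s['ft_force'])
print(indock(s['eef_pos']).round(4),np.mean(f,0).round(2),s['time'])
Fd=np.mean(f,0); print('F dock x,y',Fd[:2]@EX,Fd[:2]@EY)
cv2.imwrite(f'pics/{sys.argv[1]}.png',d['frame'][:,:,::-1]); np.savez(f'pics/{sys.argv[1]}.npz',pos=s['eef_pos'],rot=s['tool_rot'],**d)
E
python3 look.py w4
```

```text
[ 0.0811 -0.0777  0.0225] [ 0.81 -0.19  2.95] 5.55
F dock x,y 0.7051628997289718 -0.4505286627410686
```

View pics/w4.png

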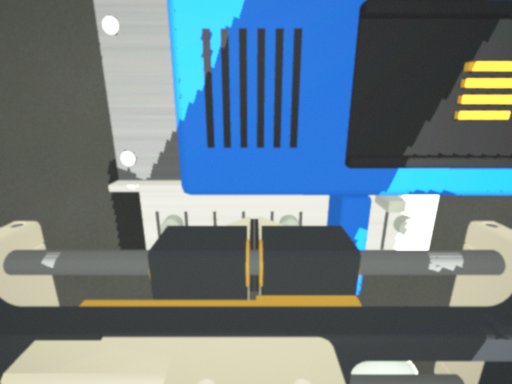

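```bash
python3 - <<'E'
from h import *
d=load('w4');P=cloud(d,(d['pos'],d['rot']))
for n,(u,v) in dict(plateL=(158,208),plateM=(265,205),plateR=(425,210),block=(392,204),strip=(150,187),ch=(310,170)).items(): print(n,indock(P[v,u]).round(4))
E
```

```text
plateL [ 0.0651 -0.1388  0.0226]
plateM [ 0.0633 -0.0718  0.0225]
plateR [0.0669 0.0288 0.0224]
block [ 0.0559 -0.0031  0.0419]
strip [ 0.0471 -0.1363  0.0376]
ch [ 0.0314 -0.0543  0.0663]
```

Emit:
servo_tool --plan '[{"dp":[0,0,0.01],"turn":[0,0,0]},{"dp":[0,0,0.02],"turn":[0,0,0]},{"dp":[0,0,0.03],"turn":[0,0,0]},{"dp":[0,0,0.04],"turn":[0,0,0]},{"dp":[0,0,0.05],"turn":[0,0,0]},{"dp":[0,0,0.06],"turn":[0,0,0]},{"dp":[0,0,0.07],"turn":[0,0,0]},{"dp":[0,0,0.08],"turn":[0,0,0]},{"dp":[0,0,0.09],"turn":[0,0,0]}]'

```text
time: 6.35
eef_pos: [0.5764, -0.1164, 0.0225]
tool_rot: [-1.454, 1.03, 1.451]
ft_force: [1.6, -5.8, 1.1]
gripper_width: 0.001
```

```bash
python3 look.py w5
```

```text
[ 0.0809 -0.0415  0.0224] [ 0.95 -3.88  2.55] 6.55
F dock x,y -0.39165986639338324 -3.9757254352134557
```

View pics/w5.png

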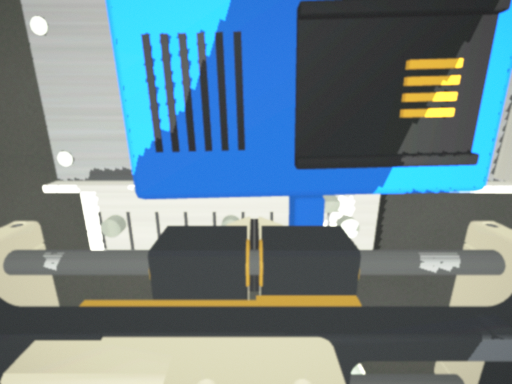

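```bash
cat > lug.py <<'E'
from h import *
import sys
for n in sys.argv[1:]:
    d=load(n);pose=(d['pos'],d['rot']);hsv=cv2.cvtColor(d['frame'],cv2.COLOR_RGB2HSV);P=cloud(d,pose)
    m=cv2.inRange(hsv,(95,80,40),(125,255,255))
    for r in(203,208,213):
        x=np.nonzero(m[r,262:420])[0]+262
        if len(x): print(n,r,x[0],x[-1],[indock(rays(d,[[u,r]],.0675,pose)[0]).round(4)[:2].tolist() for u in(x[0]-.5,x[-1]+.5)],'depth z',P[r,int(x.mean())][2].round(4), 'tcp',indock(d['pos']).round(4))
E
python3 lug.py w4 w5
```

```text
w4 203 329 370 [[0.0462, -0.0454], [0.0463, -0.0267]] depth z 0.0664 tcp [ 0.0811 -0.0777  0.0225]
w4 208 329 369 [[0.0486, -0.0453], [0.0486, -0.0268]] depth z 0.0652 tcp [ 0.0811 -0.0777  0.0225]
w4 213 328 369 [[0.051, -0.0455], [0.051, -0.0266]] depth z 0.0664 tcp [ 0.0811 -0.0777  0.0225]
w5 203 289 324 [[0.0459, -0.0271], [0.046, -0.0111]] depth z 0.0658 tcp [ 0.0809 -0.0415  0.0224]
w5 208 289 323 [[0.0483, -0.027], [0.0484, -0.0113]] depth z 0.0664 tcp [ 0.0809 -0.0415  0.0224]
w5 213 289 323 [[0.0507, -0.027], [0.0508, -0.0112]] depth z 0.0661 tcp [ 0.0809 -0.0415  0.0224]
```

Emit:
servo_tool --plan '[{"dp":[0.001,0,0.01],"turn":[0,0,0]},{"dp":[0.001,0,0.02],"turn":[0,0,0]},{"dp":[0.001,0,0.03],"turn":[0,0,0]},{"dp":[0.001,0,0.04],"turn":[0,0,0]},{"dp":[0.001,0,0.05],"turn":[0,0,0]},{"dp":[0.001,0,0.06],"turn":[0,0,0]},{"dp":[0.001,0,0.07],"turn":[0,0,0]},{"dp":[0.001,0,0.078],"turn":[0,0,0]},{"dp":[0.001,0,0.078],"turn":[0,0,0]}]'

```text
time: 7.35
eef_pos: [0.566, -0.0865, 0.0223]
tool_rot: [-1.454, 1.029, 1.452]
ft_force: [0.2, -3.9, 4.8]
gripper_width: 0.008
```

```bash
python3 look.py w6; python3 lug.py w6
```

```text
[ 0.0811 -0.0111  0.0223] [ 0.87 -4.44  5.4 ] 7.55
F dock x,y -0.6524340056936078 -4.47463075735118
w6 203 289 323 [[0.046, 0.0033], [0.0461, 0.0189]] depth z 0.0651 tcp [ 0.0811 -0.0111  0.0223]
w6 208 289 323 [[0.0484, 0.0034], [0.0484, 0.0191]] depth z 0.0635 tcp [ 0.0811 -0.0111  0.0223]
w6 213 289 323 [[0.0508, 0.0035], [0.0508, 0.0192]] depth z 0.0653 tcp [ 0.0811 -0.0111  0.0223]
```

View pics/w6.png

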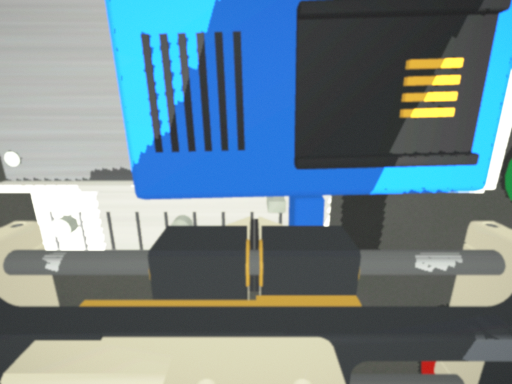

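The block is now visible behind the lug at (275,205), and the lug is at about y = +12 mm. I'll push on gently toward the stop.

Emit:
servo_tool --plan '[{"dp":[0,0,0.004],"turn":[0,0,0]},{"dp":[0,0,0.008],"turn":[0,0,0]},{"dp":[0,0,0.01],"turn":[0,0,0]},{"dp":[0,0,0.011],"turn":[0,0,0]},{"dp":[0,0,0.011],"turn":[0,0,0]}]'

```text
time: 8.02
eef_pos: [0.5649, -0.0831, 0.0223]
tool_rot: [-1.454, 1.03, 1.451]
ft_force: [1.5, -6.9, 3.7]
gripper_width: 0.003
```

```bash
python3 look.py w7; python3 lug.py w7
```

```text
[ 0.0811 -0.0076  0.0223] [ 1.48 -6.35  4.35] 8.2167
F dock x,y -0.7183167016115461 -6.483748032743925
w7 203 289 324 [[0.046, 0.0069], [0.0461, 0.0229]] depth z 0.0655 tcp [ 0.0811 -0.0076  0.0223]
w7 208 289 324 [[0.0484, 0.007], [0.0484, 0.0231]] depth z 0.0668 tcp [ 0.0811 -0.0076  0.0223]
w7 213 289 324 [[0.0508, 0.007], [0.0508, 0.0233]] depth z 0.0666 tcp [ 0.0811 -0.0076  0.0223]
```

Emit:
servo_tool --plan '[{"dp":[0,0,0.002],"turn":[0,0,0]},{"dp":[0,0,0.004],"turn":[0,0,0]},{"dp":[0,0,0.004],"turn":[0,0,0]},{"dp":[0,0,0.004],"turn":[0,0,0]}]'

```text
time: 8.6
eef_pos: [0.5643, -0.0817, 0.0223]
tool_rot: [-1.454, 1.03, 1.451]
ft_force: [1.6, -5.7, 4.1]
gripper_width: 0.005
```

```bash
python3 look.py w8; python3 lug.py w8
```

```text
[ 0.081  -0.006   0.0223] [ 1.65 -6.12  4.29] 8.8
F dock x,y -0.48078177391102017 -6.315855071836944
w8 203 289 324 [[0.046, 0.0085], [0.0461, 0.0245]] depth z 0.0678 tcp [ 0.081  -0.006   0.0223]
w8 208 289 324 [[0.0484, 0.0086], [0.0484, 0.0247]] depth z 0.0665 tcp [ 0.081  -0.006   0.0223]
w8 213 289 324 [[0.0508, 0.0086], [0.0508, 0.0249]] depth z 0.0664 tcp [ 0.081  -0.006   0.0223]
```

Lug is at about +17 mm. Next, back off about 8 mm and lift.

Emit:
servo_tool --plan '[{"dp":[0,0,-0.01],"turn":[0,0,0]},{"dp":[0,0,-0.02],"turn":[0,0,0]},{"dp":[0,0,-0.02],"turn":[0,0,0]},{"dp":[-0.015,0,-0.02],"turn":[0,0,0]},{"dp":[-0.03,0,-0.02],"turn":[0,0,0]},{"dp":[-0.08,0,-0.02],"turn":[0,0,0]},{"dp":[-0.16,0,-0.02],"turn":[0,0,0]},{"dp":[-0.26,0,-0.02],"turn":[0,0,0]},{"dp":[-0.36,0,-0.02],"turn":[0,0,0]},{"dp":[-0.45,0,-0.02],"turn":[0,0,0]}]'

```text
time: 9.68
eef_pos: [0.5658, -0.0881, 0.2045]
tool_rot: [-1.453, 1.029, 1.453]
ft_force: [1.1, 0.1, 0.1]
gripper_width: 0.001
```

Emit:
servo_tool --plan '[{"dp":[-0.12,-0.2,0],"turn":[0,0,0]},{"dp":[-0.12,-0.2,0],"turn":[0,0,0]},{"dp":[-0.12,-0.2,0],"turn":[0,0,0]},{"dp":[-0.12,-0.2,0],"turn":[0,0,0]},{"dp":[-0.12,-0.2,0],"turn":[0,0,0]},{"dp":[-0.12,-0.2,0],"turn":[0,0,0]}]'

```text
time: 10.18
eef_pos: [0.6399, -0.0622, 0.2488]
tool_rot: [-1.451, 1.031, 1.456]
ft_force: [1.0, 0.5, 0.4]
gripper_width: 0.006
```

```bash
python3 look.py w9; python3 - <<'E'
from h import *
d=get_image('scene');cv2.imwrite('pics/scene9.png',cv2.resize(d['frame'][130:280,130:300,::-1],None,fx=4,fy=4,interpolation=cv2.INTER_CUBIC))
d=get_image('top');np.savez('pics/top9.npz',**d)
E
```

```text
[ 0.1594 -0.0129  0.2493] [ 0.13 -0.2   0.29] 10.3833
F dock x,y 0.05709210150990339 -0.22862139903689016
```

View pics/w9.png

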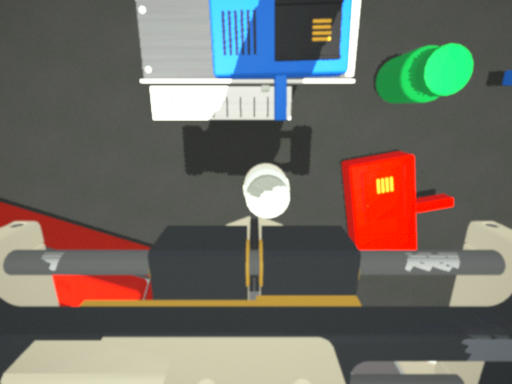

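View pics/scene9.png

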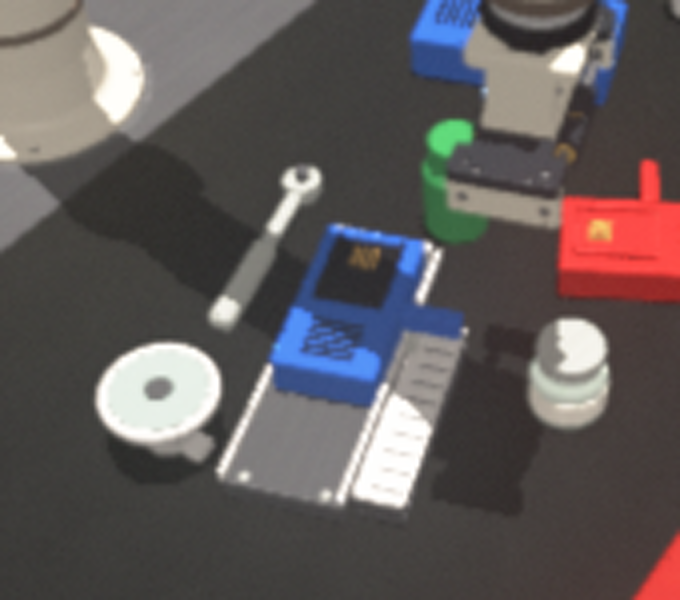

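The charger is against the stop end, with the lug near the pedal's end. Next I'll measure lug, plate and block height.

```bash
python3 - <<'E'
from h import *
d=load('w9');pose=(d['pos'],d['rot']);P=cloud(d,pose);f=d['frame']
hsv=cv2.cvtColor(f,cv2.COLOR_RGB2HSV);m=cv2.inRange(hsv,(95,100,50),(125,255,255))
for r in(90,100,110,116):
    x=np.nonzero(m[r,262:300])[0]+262; print(r,[indock(rays(d,[[u,r]],.0675,pose)[0]).round(4)[:2].tolist() for u in(x[0]-.5,x[-1]+.5)])
for n,(u,v) in dict(plateL=(180,105),plateM=(245,105),plateR=(288,110)).items(): print(n,indock(P[v,u]).round(4))
cv2.imwrite('pics/w9z.png',cv2.resize(f[60:130,220:320,::-1],None,fx=6,fy=6,interpolation=cv2.INTER_CUBIC))
# block heights: points z>.045 in dock x 50-64 , |y|<.012
q=np.apply_along_axis(indock,2,P[60:130,130:320]).reshape(-1,3)
k=(q[:,0]>.053)&(q[:,0]<.066)&(abs(q[:,1])<.012);print(q[k].round(4))
k=(abs(q[:,0])<.04)&(q[:,2]>.05);print('top z pct',np.percentile(q[k][:,2],[5,50,95]))
E
```

```text
90 [[0.0616, 0.011], [0.0616, 0.0241]]
100 [[0.0729, 0.0112], [0.0729, 0.0244]]
110 [[0.0844, 0.0114], [0.0845, 0.0248]]
116 [[0.0914, 0.0116], [0.0915, 0.025]]
plateL [ 0.0776 -0.1118  0.0325]
plateM [ 0.0779 -0.0253  0.0349]
plateR [0.0844 0.0317 0.0356]
[[ 0.0531  0.0108  0.06  ]
 [ 0.0537  0.0115  0.0667]
 [ 0.0542  0.0108  0.0604]
 [ 0.0546  0.0118  0.064 ]
 [ 0.0553  0.0109  0.0595]
 [ 0.0559  0.0116  0.0664]
 [ 0.0559 -0.0047  0.0531]
 [ 0.0558 -0.0034  0.0516]
 [ 0.0559 -0.0022  0.0529]
 [ 0.0558 -0.001   0.0525]
 [ 0.0557  0.0004  0.0503]
 [ 0.0557  0.0016  0.0509]
 [ 0.0559  0.0027  0.0532]
 [ 0.0559  0.004   0.0528]
 [ 0.0565  0.0109  0.0598]
 [ 0.0569  0.0117  0.0656]
 [ 0.0554 -0.012   0.0327]
 [ 0.0556 -0.0107  0.0344]
 [ 0.0555 -0.0094  0.0331]
 [ 0.0556 -0.0081  0.0349]
 [ 0.0555 -0.0068  0.0335]
 [ 0.0555 -0.0055  0.0336]
 [ 0.057  -0.0047  0.0525]
 [ 0.057  -0.0034  0.0525]
 [ 0.0569 -0.0021  0.0507]
 [ 0.0569 -0.0009  0.0519]
 [ 0.057   0.0003  0.053 ]
 [ 0.057   0.0015  0.0529]
 [ 0.0571  0.0027  0.0532]
 [ 0.057   0.004   0.0521]
 [ 0.0557  0.0062  0.035 ]
 [ 0.0
[... 3902 characters left out ...]
.0335]
 [ 0.0643  0.0076  0.0353]
 [ 0.0643  0.0089  0.0349]
 [ 0.0643  0.0102  0.0352]
 [ 0.0642  0.0116  0.0336]
 [ 0.0656  0.0111  0.0596]
 [ 0.066   0.0118  0.066 ]
 [ 0.0654 -0.0107  0.0343]
 [ 0.0654 -0.0094  0.0343]
 [ 0.0654 -0.0081  0.0334]
 [ 0.0655 -0.0068  0.0352]
 [ 0.0654 -0.0055  0.0345]
 [ 0.0654 -0.0041  0.0344]
 [ 0.0655 -0.0029  0.035 ]
 [ 0.0654 -0.0015  0.0341]
 [ 0.0655 -0.0002  0.0354]
 [ 0.0654  0.0011  0.0345]
 [ 0.0654  0.0024  0.0338]
 [ 0.0655  0.0037  0.0347]
 [ 0.0655  0.005   0.0353]
 [ 0.0655  0.0063  0.0345]
 [ 0.0655  0.0076  0.0347]
 [ 0.0655  0.009   0.0347]
 [ 0.0655  0.0103  0.0341]
 [ 0.0655  0.0115  0.0351]]
top z pct [0.06499175 0.06631112 0.06797852]
```

View pics/w9z.png

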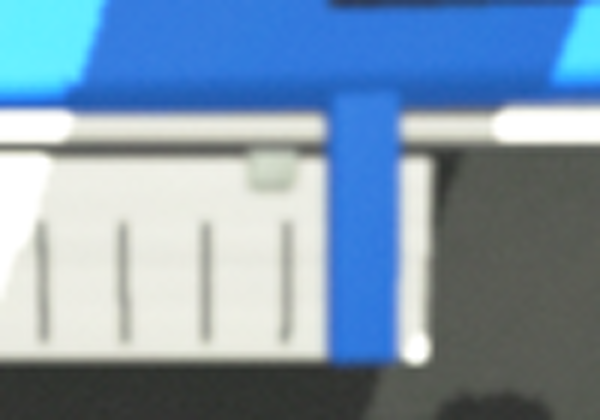

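Locked: the block stands behind the lug (lug centre at +17.6 mm) and the pedal is up. Next comes a quick bystander check, then I hand in.

```bash
python3 - <<'E'
from h import *
a,b=load('top0'),load('top9')
df=(np.abs(a['frame'].astype(int)-b['frame']).max(2)>60).astype(np.uint8)*255
cv2.imwrite('pics/t9.png',cv2.resize(np.hstack([b['frame'][80:300,60:450,::-1],cv2.merge([df]*3)[80:300,60:450]]),None,fx=1.02,fy=1.02))
# canister & jar top centres by wrist masks, dock frame
for n in('w2','w9'):
    d=load(n);p=(d['pos'],d['rot']);P=cloud(d,p);Q=np.apply_along_axis(indock,2,P);hsv=cv2.cvtColor(d['frame'],cv2.COLOR_RGB2HSV)
    g=(cv2.inRange(hsv,(50,80,80),(85,255,255))>0)&(Q[...,2]>.095);j=(Q[...,2]>.068)&(Q[...,2]<.09)&(Q[...,0]>.14)&(Q[...,0]<.225)&(abs(Q[...,1])<.06)
    print(n,'can',np.median(Q[g],0).round(4),g.sum(),'jar',np.median(Q[j],0).round(4),j.sum())
s=get_state();print(s['ft_force'].round(2),s['dq'].round(3),s['time'])
E
```

```text
w2 can [0.0459 0.1801 0.1099] 2343 jar [0.1908 0.0023 0.0791] 1459
w9 can [0.0458 0.1807 0.11  ] 2347 jar [0.1904 0.0027 0.0791] 1467
[ 0.83  0.38 -0.21] [-0.002 -0.    -0.002 -0.007 -0.001 -0.     0.   ] 10.5333
```

View pics/t9.png

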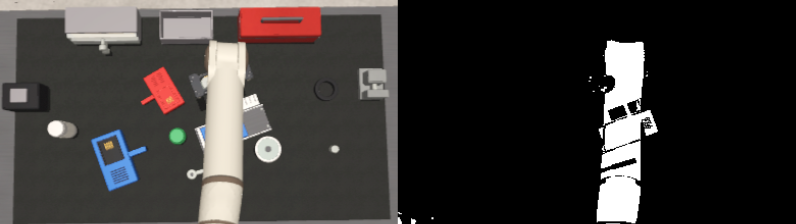

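Apart from the arm and the charger, the difference picture is empty, so the bystanders have not moved.

```bash
python3 - <<'E'
from plant import *
print(sign_off())
E
```

```text
the job is handed in; nothing more can be done
None
```

The charger is locked in its dock and I handed the job in at about 10.5 s; no verdict was reported. With the fingers shut I pressed the pedal about 10.5 mm down, kept it down while pushing the lug past the block, then backed off and lifted clear.

What my last checks showed:
- **Lug and block:** the lug's centre is at about +17.6 mm along the dock, with the block standing behind it.
- **Pedal:** it is back up. The plate reads 34–35 mm by depth, against 35.5 mm before pressing, which is within the noise.
- **Charger:** it lies flat, and its top reads 66 mm, as before within noise. The lug's edge is skewed by only about 0.02 rad.
- **Bystanders:** the canister and jar moved less than 1 mm by measurement. The before/after top pictures show no change at the headlamp, spray, tape and socket. The arm hid part of the ratchet in the last one.
- **Robot:** it stands clear at 250 mm, with only noise on the wrist force.

One disagreement: depth readings from the wrist camera came out about 2 mm high throughout. I set the press depth by contact force and tool height instead.

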